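# Assemble the tea-light warmer

### The job

Build up the tea-light warmer on the round marble base, one piece after another and each well centred: first the tea light on the copper disc, then the brass shield standing round it, then the steel grate flat on the shield, then the white pot upright on the grate, and last the blue lid fully home on the pot. Set each piece down and let it go before you take the next; do not drop any, and leave the tin, the matchbox and the screwdriver where they are.

Things in the scene. Friction and masses are not known exactly. Their poses are not given: they have to be found in the camera images.
- warmer_base: Round white marble base, 120 mm across and 10 mm thick, fixed to the worktop. A copper disc 43 mm across is inlaid at its centre (the tea light's seat) and a thin dark circle 67 mm across round that (the shield's line); both are flush. Origin: centre of its underside; its z points up. 
- tea_light: Tea light: round candle, 38 mm across and 15 mm high, in a pale metal cup with a green-grey wax top and a wick, standing upright, loose. Origin: centre of its underside; its z points up. 
- shield: Brass wind shield: an upright tube open at both ends, 64 mm outside, 56 mm inside, 48 mm high, with two rows of small dark vent marks, loose. Origin: centre of its underside; its z points up. 
- grate: Steel grate: a ring 66 mm across, 52 mm inside and 20 mm high, with cross bars flush with its top edge, bars up, loose. Origin: centre of its underside; its z points up. 
- pot: Small white enamel pot without handles, 60 mm across at its blue rim (54 mm inside), 50 mm across at the foot and 50 mm high, open at the top, empty, loose. Origin: centre of its underside; its z points up. 
- lid: Blue pot lid, loose. Flange 64 mm across, from 4 to 8 mm above the origin; under it a locating disc 44 mm across, 4 mm deep, that goes into the pot's mouth; on top an upright round wooden knob 18 mm across, from 8 to 30 mm above the origin. Seated, its origin is 46 mm above the pot's. Origin: centre of the locating disc's underside, on which it stands; z points up.
- tin: Bystander: green and white food tin, 57 mm across, 72 mm high, upright, loose, left of the work. Origin: centre of its underside; its z points up. 
- matchbox: Bystander: small yellow and brown matchbox, 36x60x13 mm, lying left of the middle, loose. Origin: centre of its underside; its z points up. 
- screwdriver: Bystander: screwdriver with a yellow handle, 157 mm long, 25 mm thick, lying right of the middle and pointing roughly away from or towards the robot, loose. Origin: under its middle; y along its length.
Mind the look-alikes: they are no part of the job. What is meant by the shield is not purple or red, and is the larger of those in its own colour.

How it is judged:
By the outcome, as a careful person would: the job done as asked, in the order asked, and still so for the second after the job is handed in, with the robot touching nothing.
It also fails if it takes over 128 s, if anything falls off the work surface, if the arm or the gripper's body presses on something with over 40 N, if the wrist force passes 120 N, or if a joint passes its speed limit or range.

### The arm

A 7-joint arm with a two-finger parallel gripper is mounted at the origin on a cart in front of the work surface, level with it; the furniture and walls round the work are solid. World frame = base frame: x ahead of the robot, y to its left, z up, the work surface at z = 0. Lengths are in m, angles in rad, forces in N, time in s.
With the tool pointing down it reaches from about 0.4 to 0.875 m from the base axis. Payload 19.3 kg.
Tool frame: the origin (TCP) lies at the very end of the fingers, on their centre line; the grasp point (between the pads) lies 19 mm behind it; z points along the fingers, y is the line along which they close (so a half turn about z gives the same grasp; the last joint's range is limited). The gripper opens to 85 mm and grips with 20 to 120 N. Pads are 22 mm wide; open, the fingers measure 114 mm over their backs; the gripper's body (76 mm by 85 mm) begins 54 mm behind the grasp point. The pads swing forward as they close: fully open they stand 13 mm farther back than shut.
Start: joints at [1.12, 0.521, -0.036, 1.599, 0.021, 1.021, -0.113], TCP at [0.232, -0.58, 0.231] pointing down, gripper open.
Joint ranges: [-2.91, 2.91], [-0.3, 2.13], [-1.5, 1.42], [0.17, 2.43], [-1.26, 4.41], [0.16, 1.93], [-2.52, 2.52]. Speed limits (rad/s): [1.89, 1.89, 2.39, 2.39, 3.01, 3.01, 3.01].

### API

Orientations are given as [roll, pitch, yaw] about the fixed x, y, z axes, in that order (R = Rz(yaw) Ry(pitch) Rx(roll)).
In Python, from workcell import bot gives the robot as it stands.
- The arm moves only by the shell command python3 -m crank 'ROWS' [FORCE]. ROWS is a JSON object of lists of equal length, an entry for each row: "travel": the shift along the world's x, y, z in cm, a list of three; "turn": the turn, a rotation vector about the world's x, y, z in degrees, a list of three; "gripper": the closure, from 0 (fully open) to 1 (shut). A call has exactly 5 rows; each row is the pose to reach, as a shift and turn from the pose commanded when the call began; what a row does not reach only later rows make up. A row lasts 1/10 s, in which the tool goes at most 50 mm and 8.59 degrees, less where a joint would pass 70% of its speed; a pose out of reach is approached as far as the arm can. A call with a gripper value outside its range is refused whole. The fingers move at their own pace and stop on an object; FORCE is the grip in N (left out, the last holds). Time passes only in rows, so rows that repeat a pose let the fingers close, or fill a call up. It gives the time, the measured TCP pose, the force, the opening and the grip force at its end, in the units of the state.
- bot.observe(): the state, without advancing time (a new reading comes with each control period).
- bot.grab_frame(name): name is "scene" or "top"; returns a dict with "pixels" (400x640x3 uint8, red, green, blue), "fx", "fy", "cx", "cy" (pixels), "extrinsics" (4x4, takes a point from world to camera coordinates). Camera axes: x right, y down, z forward; pixel columns grow to the right and rows downward; lengths in m; the calibration is good to about 2 mm. A picture is of the moment at which its call begins. There is no depth.
- bot.job_done(): hands the job in; it is judged then, once.
The state is a dict: "clock": time; "qpos": joint angles; "qd": joint speeds; "joint_efforts": joint torques, N m; "position": TCP position; "tool_rot": TCP orientation; "force": force on the tool from outside, world axes, zero at the start; "moment": the same for the moment, N m; "grip_width": finger opening in m; "finger_force": force on a finger pad.
Only numpy, scipy, OpenCV 4.12 (cv2) and the standard library are available. Lean on these libraries where they do the work, as an engineer would, in place of code of your own. Each camera call takes 0.05 s, during which the arm holds its last target. There are 200 camera calls.

## Working session

There is one attempt and no reset: what is moved stays moved. The work goes in short steps, Python scripts to look and compute and a shell command to move; the robot and the scene stay as the last step left them, time stands still between calls to the robot, and variables do not carry over. Pictures are saved under pics/ and viewed, at most 17 in all, crops included, and the job is handed in when it is done.

```bash
ls; mkdir -p pics; cat > h.py <<'E'
import numpy as np,cv2
from workcell import bot
def grab(n,f):
    d=bot.grab_frame(n); cv2.imwrite(f'pics/{f}.png',d['pixels'][:,:,::-1]); np.savez(f'pics/{f}.npz',**d); return d
def ray(d,u,v,z):
    E=np.array(d['extrinsics']);R,t=E[:3,:3],E[:3,3];c=-R.T@t
    r=R.T@np.array([(u-d['cx'])/d['fx'],(v-d['cy'])/d['fy'],1]); return c+r*(z-c[2])/r[2]
def proj(d,p):
    E=np.array(d['extrinsics']);q=E[:3,:3]@np.array(p)+E[:3,3]; return np.array([d['fx']*q[0]/q[2]+d['cx'],d['fy']*q[1]/q[2]+d['cy']])
E
python3 - <<'E'
from h import *
for n in('top','scene'):
    d=grab(n,n+'0'); E=np.array(d['extrinsics']); print(n,d['fx'],d['fy'],d['cx'],d['cy'],(-E[:3,:3].T@E[:3,3]).round(3),E[:3,:3].round(2).tolist())
print(bot.observe())
E
```

```text
pics
top 380.2702847087535 380.2702847087535 323.3227838810044 198.9602527727184 [0.369 0.074 0.942] [[0.02, -1.0, 0.02], [-0.99, -0.02, -0.13], [0.13, -0.02, -0.99]]
scene 440.5989989866607 440.5989989866607 310.8450093609522 195.93938608621517 [-0.048  0.172  1.134] [[-0.17, -0.99, -0.01], [-0.87, 0.15, -0.47], [0.46, -0.07, -0.89]]
{'clock': 0.1, 'qpos': array([ 1.11979644,  0.52197039, -0.03632025,  1.59992774,  0.02114621,
        1.0210726 , -0.11281016]), 'qd': array([ 0.00284898, -0.00077793,  0.00053817, -0.00113723,  0.00071404,
       -0.0012553 ,  0.00110921]), 'joint_efforts': array([ 2.91866731e-03, -9.28503871e+01,  1.98407605e+00, -3.70543206e+01,
        1.81951403e-02,  5.35030762e-03,  1.36110730e-04]), 'position': array([ 0.23216346, -0.5799725 ,  0.23078171]), 'tool_rot': array([-3.14059690e+00,  2.57389869e-05,  3.80743989e-01]), 'force': array([0.17443637, 1.03721799, 0.03975425]), 'moment': array([-0.01005306,  0.03381348, -0.03038115]), 'finger_force': 0.0, 'grip_width': 0.08496849911388635}
```

View pics/top0.png

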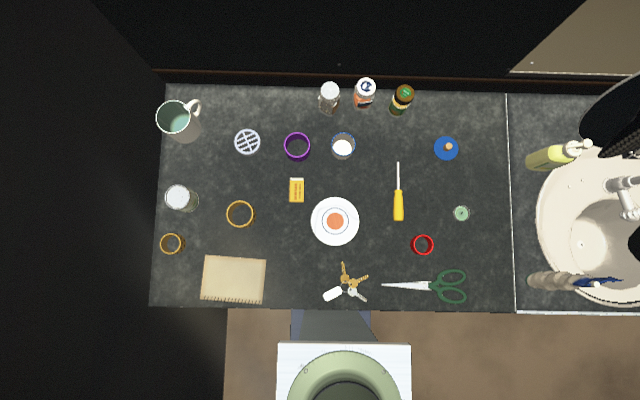

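View pics/scene0.png

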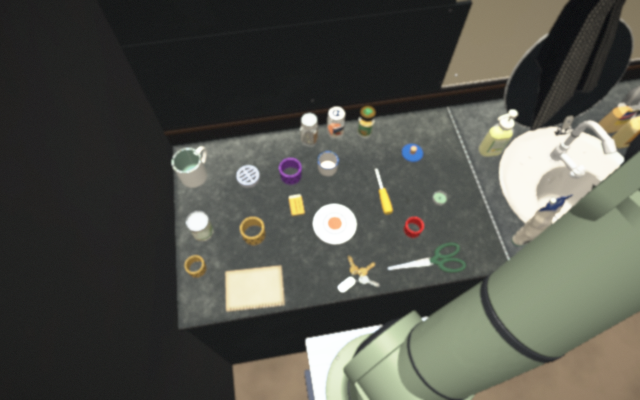

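Candidates for the shield in top view: the brass ring at (240,214), a smaller brass ring at (171,244), purple at (297,146) and red at (422,245). The large brass one at (240,214) fits. The rest are the base (335,221), tea light (462,213), grate (247,141), pot (342,145) and lid (446,148).

```bash
cat >> h.py <<'E'
from scipy.ndimage import map_coordinates
from scipy.optimize import minimize
M={'base':[(.01,.060),(.01,.0215)],'tea':[(.015,.019)],'shield':[(.048,.032),(.048,.028)],'grate':[(.02,.033)],'pot':[(.05,.030)],'lid':[(.008,.032)],'small':[(.03,.022)]}
def circ(d,x,y,z,r,n=90):
    a=np.linspace(0,2*np.pi,n,endpoint=False)
    return np.array([proj(d,(x+r*np.cos(t),y+r*np.sin(t),z)) for t in a])
def fit(d,circles,p0,z0=0,rng=.012):
    g=0
    for c in range(3):
        im=cv2.GaussianBlur(d['pixels'][:,:,c].astype(np.float32),(0,0),0.8)
        g=g+np.hypot(cv2.Sobel(im,-1,1,0),cv2.Sobel(im,-1,0,1))
    def f(p): return -np.mean([map_coordinates(g,circ(d,p[0],p[1],z0+z,r,40)[:,::-1].T,order=1).mean() for z,r in circles])
    G=[(p0[0]+i,p0[1]+j) for i in np.arange(-rng,rng+1e-4,.002) for j in np.arange(-rng,rng+1e-4,.002)]
    b=min(G,key=f); r=minimize(f,b,method='Nelder-Mead',options=dict(initial_simplex=[b,(b[0]+.001,b[1]),(b[0],b[1]+.001)],xatol=1e-5))
    return r.x,-r.fun
def tile(d,x,y,z,circles,z0=0,s=6,w=33):
    u,v=proj(d,(x,y,z0+z)).astype(int); c=d['pixels'][v-w//2-1:v+w//2+1,u-w//2-1:u+w//2+1,::-1]
    c=cv2.resize(np.ascontiguousarray(c),None,fx=s,fy=s,interpolation=cv2.INTER_CUBIC)
    for zz,r in circles:
        q=(circ(d,x,y,z0+zz,r)-[u-w//2-1,v-w//2-1]+.5)*s-.5
        for a in q[::2]: cv2.circle(c,tuple(int(k) for k in a),0,(0,255,0),-1)
    return c
E
cat > m.py <<'E'
from h import *
D={n:dict(np.load(f'pics/{n}0.npz')) for n in('top','scene')}
P0={'base':(335,221),'tea':(462,213),'shield':(240,214),'grate':(247,141),'pot':(343,140),'lid':(446,148),'small':(171,243)}
rows=[[],[]]
for k,uv in P0.items():
    p=ray(D['top'],*uv,M[k][0][0])[:2]
    for i,n in enumerate(D):
        x,s=fit(D[n],M[k],p); print(k,n,x.round(4),round(s),'reach',np.hypot(*x).round(3))
        t=tile(D[n],*x,M[k][0][0],M[k],s=4,w=49); rows[i].append(cv2.resize(t[2:-2,2:-2],(196,196)))
W=[np.hstack(rows[0][:4]),np.hstack(rows[1][:4])]
W2=[np.hstack(rows[0][3:]),np.hstack(rows[1][3:])]
cv2.imwrite('pics/a.png',np.vstack(W)); cv2.imwrite('pics/b.png',np.vstack(W2))
E
python3 m.py
```

```text
base top [0.441 0.028] 1113 reach 0.442
base scene [0.441  0.0297] 691 reach 0.442
tea top [ 0.4677 -0.2825] 739 reach 0.546
tea scene [ 0.4658 -0.281 ] 629 reach 0.544
shield top [0.4502 0.2541] 546 reach 0.517
shield scene [0.4564 0.257 ] 375 reach 0.524
grate top [0.6333 0.2505] 1177 reach 0.681
grate scene [0.6336 0.2522] 812 reach 0.682
pot top [0.6265 0.0132] 711 reach 0.627
pot scene [0.625  0.0144] 526 reach 0.625
lid top [ 0.633 -0.251] 448 reach 0.681
lid scene [ 0.6323 -0.2484] 377 reach 0.679
small top [0.3785 0.4143] 460 reach 0.561
small scene [0.3825 0.4137] 322 reach 0.563
```

View pics/a.png

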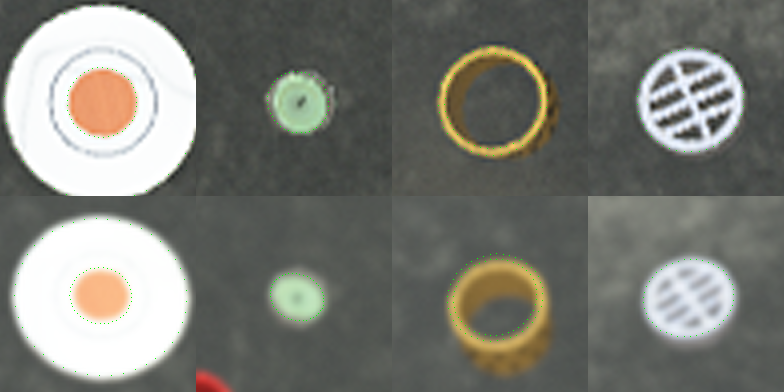

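View pics/b.png

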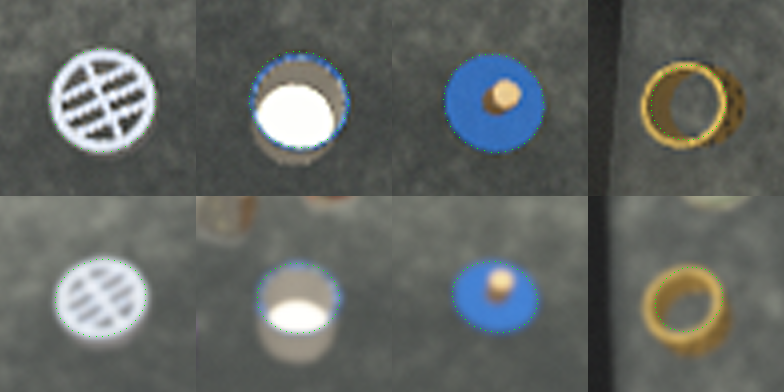

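The crops show the fitted outlines on the right pieces: the 64 mm rim fits the larger brass ring, which is the shield. The smaller brass ring fits about 44–50 mm. Sizes and reaches are plausible, and the two cameras agree to about 2 mm. Going to the tea light.

```bash
python3 -m crank '{"travel":[[3,3.8,0],[6,7.6,0],[9,11.4,0],[12,15.2,0],[15,19,0]],"turn":[[0,0,-4.36],[0,0,-8.72],[0,0,-13.1],[0,0,-17.4],[0,0,-21.8]],"gripper":[0,0,0,0,0]}' 60
python3 -m crank '{"travel":[[2.1,2.7,-2],[4.2,5.4,-4],[6.4,8.1,-6],[8.5,10.8,-8],[8.5,10.8,-8]],"turn":[[0,0,0],[0,0,0],[0,0,0],[0,0,0],[0,0,0]],"gripper":[0,0,0,0,0]}'
```

```text
clock: 0.6
position: [0.3831, -0.3885, 0.2312]
tool_rot: [-3.141, 0.0, -0.003]
force: [0.8, -1.4, 1.0]
grip_width: 0.0858
finger_force: 0.0
clock: 1.1
position: [0.4689, -0.2774, 0.1488]
tool_rot: [-3.138, 0.002, 0.006]
force: [-0.0, -0.3, 0.1]
grip_width: 0.0852
finger_force: 0.0
```

```bash
python3 -m crank '{"travel":[[0,0,-3],[0,0,-6],[0,0,-9],[0,0,-11],[0,0,-11]],"turn":[[0,0,0],[0,0,0],[0,0,0],[0,0,0],[0,0,0]],"gripper":[0,0,0,0,0]}'
python3 -m crank '{"travel":[[0,0,-1],[0,0,-2],[0,0,-3],[0,0,-3.7],[0,0,-3.7]],"turn":[[0,0,0],[0,0,0],[0,0,0],[0,0,0],[0,0,0]],"gripper":[0,0,0,0,0]}'
python3 - <<'E'
from h import *
grab('top','top1')
s=bot.observe();print(s['position'],s['tool_rot'],s['force'])
d=dict(np.load('pics/top1.npz'));u,v=proj(d,(.467,-.282,.02)).astype(int)
cv2.imwrite('pics/c.png',cv2.resize(d['pixels'][v-60:v+60,u-60:u+60,::-1],None,fx=4,fy=4,interpolation=cv2.INTER_CUBIC))
E
```

```text
clock: 1.6
position: [0.4657, -0.2819, 0.0391]
tool_rot: [-3.14, 0.004, 0.0]
force: [-0.5, 0.5, 1.0]
grip_width: 0.0856
finger_force: 0.0
clock: 2.1
position: [0.4669, -0.282, 0.0034]
tool_rot: [-3.141, 0.001, 0.0]
force: [0.3, -0.1, -0.0]
grip_width: 0.0856
finger_force: 0.0
[ 0.46708352 -0.28213935  0.00397289] [-3.14129258e+00  5.90427440e-04  2.91645867e-04] [ 0.27763519 -0.49883484  1.06721021]
```

View pics/c.png

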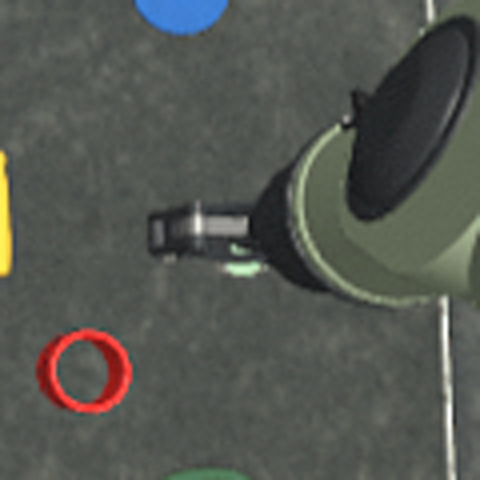

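The picture shows the open fingers spanning the tea light at crop (240,265). Closing.

```bash
python3 -m crank '{"travel":[[0,0,-0.2],[0,0,-0.2],[0,0,-0.2],[0,0,-0.2],[0,0,-0.2]],"turn":[[0,0,0],[0,0,0],[0,0,0],[0,0,0],[0,0,0]],"gripper":[0.3,0.5,0.7,1,1]}' 40
python3 -m crank '{"travel":[[0,0,0],[0,0,0],[0,0,1],[0,0,3],[0,0,6]],"turn":[[0,0,0],[0,0,0],[0,0,0],[0,0,0],[0,0,0]],"gripper":[1,1,1,1,1]}'
```

```text
clock: 2.65
position: [0.4674, -0.2822, 0.0028]
tool_rot: [3.142, -0.0, 0.0]
force: [-0.9, 2.2, 6.3]
grip_width: 0.0362
finger_force: 39.3
clock: 3.15
position: [0.4666, -0.2818, 0.0626]
tool_rot: [-3.141, 0.002, 0.0]
force: [1.1, 0.0, -0.2]
grip_width: 0.0356
finger_force: 40.2
```

```bash
python3 -m crank '{"travel":[[0,2,1],[-0.4,6,1],[-0.8,10,1],[-1.2,14.5,1],[-1.6,19,1]],"turn":[[0,0,0],[0,0,0],[0,0,0],[0,0,0],[0,0,0]],"gripper":[1,1,1,1,1]}'
python3 -m crank '{"travel":[[-0.4,4.5,0],[-0.8,9,0],[-1,12.1,0],[-1,12.1,0],[-1,12.1,-2]],"turn":[[0,0,0],[0,0,0],[0,0,0],[0,0,0],[0,0,0]],"gripper":[1,1,1,1,1]}'
python3 - <<'E'
from h import *
d=grab('top','top2');e=grab('scene','sc2')
s=bot.observe();print(s['position'],s['tool_rot'],s['force'])
T=[]
for d in(d,e):
    u,v=proj(d,(.441,.029,.04)).astype(int)
    T.append(cv2.resize(d['pixels'][v-40:v+40,u-40:u+40,::-1],None,fx=5,fy=5,interpolation=cv2.INTER_CUBIC))
cv2.imwrite('pics/d.png',np.hstack(T))
E
```

```text
clock: 3.65
position: [0.451, -0.0909, 0.0731]
tool_rot: [3.142, -0.001, -0.0]
force: [1.2, 0.4, -0.4]
grip_width: 0.0355
finger_force: 40.2
clock: 4.15
position: [0.4427, 0.0296, 0.0541]
tool_rot: [-3.141, -0.004, 0.002]
force: [1.3, -0.5, -1.3]
grip_width: 0.0354
finger_force: 40.2
[0.44063812 0.02833834 0.05156903] [3.14118737e+00 1.58609826e-03 3.60514594e-04] [ 0.31911047 -0.61502586 -0.13332018]
```

View pics/d.png

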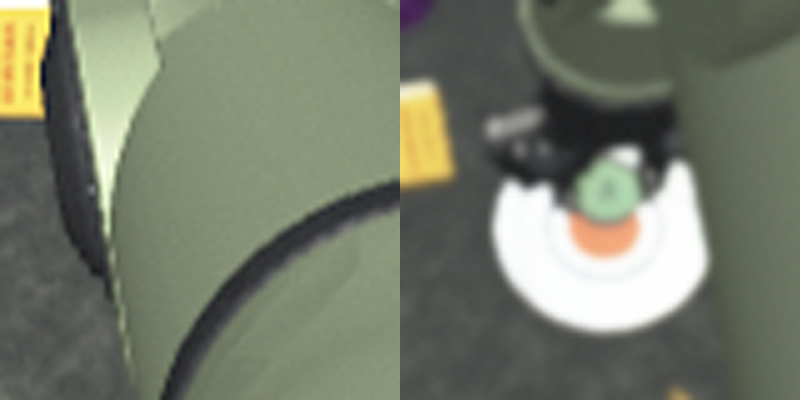

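The scene view shows the tea light held level at crop (608,192), above the copper disc at (605,230). Lowering it.

```bash
python3 -m crank '{"travel":[[0,0,-1.5],[0,0,-2.8],[0,0,-3.5],[0,0,-3.9],[0,0,-3.9]],"turn":[[0,0,0],[0,0,0],[0,0,0],[0,0,0],[0,0,0]],"gripper":[1,1,1,1,1]}'
python3 - <<'E'
from h import *
d=grab('scene','sc3')
B=fit(d,[(.01,.060)],(.441,.0297))[0]
print('base',B,'tea',[fit(d,[(.015,.019)],(.441,.0297),z0=h) for h in(.010,.012)])
E
```

```text
clock: 4.75
position: [0.4413, 0.0285, 0.0134]
tool_rot: [3.142, 0.0, -0.0]
force: [0.3, -0.1, 0.1]
grip_width: 0.0352
finger_force: 40.2
base [0.43861327 0.03110242] tea [(array([0.43541055, 0.03053962]), np.float64(636.1240234375)), (array([0.43457539, 0.03079909]), np.float64(636.8560791015625))]
```

```bash
python3 -m crank '{"travel":[[0,0,-0.05],[0,0,-0.1],[0,0,-0.1],[0,0,-0.1],[0,0,-0.1]],"turn":[[0,0,0],[0,0,0],[0,0,0],[0,0,0],[0,0,0]],"gripper":[1,1,1,0.5,0.4]}'
python3 -m crank '{"travel":[[0,0,0],[0,0,0],[0,0,2],[0,0,5],[0,0,9]],"turn":[[0,0,0],[0,0,0],[0,0,0],[0,0,0],[0,0,0]],"gripper":[0.2,0,0,0,0]}'
python3 -m crank '{"travel":[[0,4,2],[0,9,2],[0,13.5,2],[0,18,2],[0,22.8,2]],"turn":[[0,0,0],[0,0,0],[0,0,0],[0,0,0],[0,0,0]],"gripper":[0,0,0,0,0]}'
python3 - <<'E'
from h import *
T=[]
for n in('top','scene'):
    d=grab(n,n+'4')
    B=fit(d,[(.01,.060)],(.441,.029))[0]; C=fit(d,[(.015,.019)],B,z0=.01)[0]
    print('base',B,'tea-base mm',(C-B)*1e3)
    T.append(cv2.resize(tile(d,*C,.02,[(.025,.019),(.01,.06)],s=8,w=49),(400,400)))
cv2.imwrite('pics/e.png',np.hstack(T)); print(bot.observe()['position'])
E
```

```text
clock: 5.3
position: [0.4413, 0.0288, 0.0124]
tool_rot: [-3.142, -0.0, 0.0]
force: [1.5, -0.5, 0.2]
grip_width: 0.0513
finger_force: 0.0
clock: 5.8
position: [0.4404, 0.0287, 0.1025]
tool_rot: [3.141, 0.003, 0.0]
force: [0.3, 0.5, -0.1]
grip_width: 0.085
finger_force: 0.0
clock: 6.3
position: [0.4409, 0.2584, 0.1224]
tool_rot: [3.142, -0.0, -0.0]
force: [0.9, 0.4, 0.4]
grip_width: 0.0851
finger_force: 0.0
base [0.44089761 0.02814872] tea-base mm [-0.34702797 -0.46111193]
base [0.45332282 0.0308982 ] tea-base mm [ 16.94108634 -24.75023794]
[0.44018606 0.26339822 0.12220144]
```

View pics/e.png

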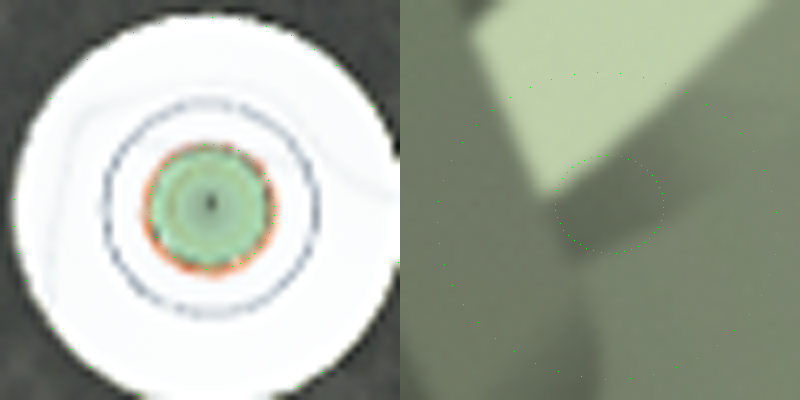

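The picture shows the tea light concentric on the copper disc, to within about 0.5 mm, and upright. Next the shield.

```bash
python3 -m crank '{"travel":[[0.9,-0.2,0],[0.9,-0.2,-2],[0.9,-0.2,-4],[0.9,-0.2,-6],[0.9,-0.2,-6]],"turn":[[0,0,0],[0,0,0],[0,0,0],[0,0,0],[0,0,0]],"gripper":[0,0,0,0,0]}'
python3 -m crank '{"travel":[[0,0,-1.5],[0,0,-3],[0,0,-4.5],[0,0,-5.4],[0,0,-5.4]],"turn":[[0,0,0],[0,0,0],[0,0,0],[0,0,0],[0,0,0]],"gripper":[0,0,0,0,0]}'
python3 -m crank '{"travel":[[0,0,0],[0,0,0],[0,0,0],[0,0,0],[0,0,0]],"turn":[[0,0,0],[0,0,0],[0,0,0],[0,0,0],[0,0,0]],"gripper":[0.2,0.4,1,1,1]}' 30
python3 -m crank '{"travel":[[0,0,0],[0,0,0],[0,0,1],[0,0,3],[0,0,6]],"turn":[[0,0,0],[0,0,0],[0,0,0],[0,0,0],[0,0,0]],"gripper":[1,1,1,1,1]}'
```

```text
clock: 6.9
position: [0.45, 0.2525, 0.0605]
tool_rot: [3.139, 0.003, -0.002]
force: [0.1, -0.0, 0.4]
grip_width: 0.0856
finger_force: 0.0
clock: 7.4
position: [0.4504, 0.254, 0.0081]
tool_rot: [3.141, 0.001, -0.001]
force: [-0.0, 0.8, 1.3]
grip_width: 0.0854
finger_force: 0.0
clock: 7.9
position: [0.4508, 0.2548, 0.0093]
tool_rot: [-3.141, -0.001, 0.0]
force: [-0.8, -1.3, 4.9]
grip_width: 0.0621
finger_force: 32.0
clock: 8.4
position: [0.4497, 0.2544, 0.069]
tool_rot: [3.141, 0.001, 0.0]
force: [0.3, -0.2, -1.3]
grip_width: 0.0622
finger_force: 33.8
```

```bash
python3 -m crank '{"travel":[[-0.2,-4.5,0],[-0.4,-9,0],[-0.6,-13.5,0],[-0.7,-18,0],[-0.9,-21,0]],"turn":[[0,0,0],[0,0,0],[0,0,0],[0,0,0],[0,0,0]],"gripper":[1,1,1,1,1]}'
python3 -m crank '{"travel":[[0,-1.2,0],[0,-1.6,0],[0,-1.6,0],[0,-1.6,0],[0,-1.6,0]],"turn":[[0,0,0],[0,0,0],[0,0,0],[0,0,0],[0,0,0]],"gripper":[1,1,1,1,1]}'
python3 - <<'E'
from h import *
d=grab('scene','sc5');print(bot.observe()['position'])
cv2.imwrite('pics/f.png',cv2.resize(tile(d,.441,.0292,.05,[(.06+.048,.032),(.01,.0335)],s=6,w=75),(450,450)))
E
```

```text
clock: 8.9
position: [0.4411, 0.0418, 0.0693]
tool_rot: [3.141, -0.001, -0.002]
force: [1.2, 0.5, -0.9]
grip_width: 0.0618
finger_force: 33.9
clock: 9.4
position: [0.4414, 0.03, 0.0683]
tool_rot: [-3.141, -0.0, 0.002]
force: [-0.5, 0.7, -2.8]
grip_width: 0.0621
finger_force: 33.9
[0.44131187 0.02980049 0.06829548]
```

View pics/f.png

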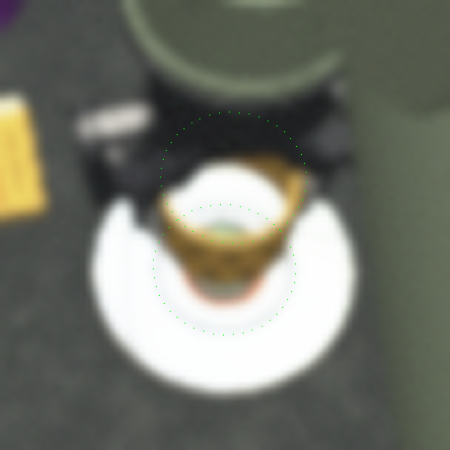

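The view shows the shield held over the tea light, but its rim sits lower in the picture than predicted, about (235,200) against (233,165) in the crop. Checking numerically for tilt or slip.

```bash
python3 - <<'E'
from h import *
d=dict(np.load('pics/scene0.npz'))
for cs in([(.048,.032)],[(.048,.028)],[(.048,.030)],[(.048,.032),(.048,.028)]):
    print([fit(d,cs,(.4502,.2541),rng=r) for r in(.003,.006)][1])
print('top',fit(dict(np.load('pics/top0.npz')),[(.048,.032)],(.4502,.2541)))
def col(f,x,y):
    d=dict(np.load(f)); u=int(round(proj(d,(x,y,.03))[0])); 
    p=d['pixels'].astype(int); v0=int(proj(d,(x,y,.03))[1]);
    print(f,u,[(v,p[v,u].tolist()) for v in range(v0-22,v0+22)])
col('pics/scene0.npz',.4502,.2541); col('pics/sc5.npz',.441,.0295)
for f,x,y,b in(('scene0',.4502,.255,0),('sc5',.441,.0295,.06)):
    d=dict(np.load(f'pics/{f}.npz'))
    print(f,[(n,proj(d,(x+dx,y,b+z)).round(1).tolist()) for n,dx,z in(('botfront',-.032,0),('topfront',-.032,.048),('topfrontin',-.028,.048),('topbackin',.028,.048),('topback',.032,.048))])
E
```

```text
(array([0.45061676, 0.25580305]), np.float64(376.8016662597656))
(array([0.45581679, 0.2531084 ]), np.float64(390.48089599609375))
(array([0.45459041, 0.25189946]), np.float64(412.2709045410156))
(array([0.45571431, 0.25325862]), np.float64(378.32061767578125))
top (array([0.45024478, 0.25412624]), np.float64(600.2215576171875))
pics/scene0.npz 253 [(207, [93, 96, 93]), (208, [97, 101, 96]), (209, [101, 104, 99]), (210, [102, 105, 100]), (211, [100, 104, 98]), (212, [97, 101, 96]), (213, [90, 94, 90]), (214, [88, 91, 87]), (215, [102, 99, 87]), (216, [147, 130, 92]), (217, [191, 162, 97]), (218, [193, 159, 88]), (219, [164, 132, 70]), (220, [144, 113, 59]), (221, [140, 110, 56]), (222, [140, 110, 57]), (223, [137, 109, 57]), (224, [132, 107, 62]), (225, [116, 100, 73]), (226, [96, 92, 81]), (227, [84, 87, 82]), (228, [84, 88, 84]), (229, [84, 88, 85]), (230, [88, 91, 88]), (231, [91, 94, 90]), (232, [91, 94, 90]), (233, [87, 90, 87]), (234, [88, 90, 85]), (235, [110, 105, 89]), (236, [161, 142, 97]), (237, [203, 173, 102]), (238, [198, 165, 91]), (239, [162, 131, 71]), (240, [133, 10
[... 887 characters left out ...]
(226, [131, 127, 100]), (227, [143, 137, 118]), (228, [177, 153, 135]), (229, [227, 203, 187]), (230, [246, 241, 236]), (231, [250, 251, 250]), (232, [249, 250, 250]), (233, [242, 245, 245]), (234, [246, 248, 249]), (235, [252, 253, 253]), (236, [253, 254, 254]), (237, [253, 254, 254]), (238, [254, 254, 254]), (239, [253, 254, 254]), (240, [253, 254, 254]), (241, [253, 254, 254])]
scene0 [('botfront', [255.4, 244.9]), ('topfront', [253.2, 238.2]), ('topfrontin', [253.0, 236.9]), ('topbackin', [250.8, 218.0]), ('topback', [250.7, 216.7])]
sc5 [('botfront', [337.4, 226.1]), ('topfront', [338.3, 218.5]), ('topfrontin', [338.0, 217.1]), ('topbackin', [333.8, 198.1]), ('topback', [333.5, 196.7])]
```

Numbers match an upright, unslipped shield (rim front row 218 against 218.5, bottom 226 against 226.1). Lowering it.

```bash
python3 -m crank '{"travel":[[0,0,-1],[0,0,-2.2],[0,0,-3.4],[0,0,-4.4],[0,0,-4.9]],"turn":[[0,0,0],[0,0,0],[0,0,0],[0,0,0],[0,0,0]],"gripper":[1,1,1,1,1]}'
python3 -m crank '{"travel":[[0,0,0],[0,0,-0.1],[0,0,-0.1],[0,0,-0.1],[0,0,-0.1]],"turn":[[0,0,0],[0,0,0],[0,0,0],[0,0,0],[0,0,0]],"gripper":[1,1,1,0.2,0]}'
python3 -m crank '{"travel":[[0,0,0],[0,0,1],[0,0,3],[0,0,6],[0,0,10]],"turn":[[0,0,0],[0,0,0],[0,0,0],[0,0,0],[0,0,0]],"gripper":[0,0,0,0,0]}'
python3 -m crank '{"travel":[[3,4,0],[6,8,0],[9,12,0],[12,16,0],[15,20,0]],"turn":[[0,0,0],[0,0,0],[0,0,0],[0,0,0],[0,0,0]],"gripper":[0,0,0,0,0]}'
cat > chk.py <<'E'
from h import *
import sys
f,z0,cs=sys.argv[1],float(sys.argv[2]),eval(sys.argv[3]); T=[]
for n in('top','scene'):
    d=grab(n,f+n); B=fit(d,[(.01,.060)],(.441,.029),rng=.004)[0]; C=fit(d,cs,B,z0=z0)[0]
    print(n,'base',B.round(4),'obj-base mm',((C-B)*1e3).round(1))
    T.append(cv2.resize(tile(d,*C,.02,[(z0+a,b) for a,b in cs],s=8,w=49),(400,400)))
cv2.imwrite(f'pics/{f}.png',np.hstack(T)); print(bot.observe()['position'])
E
python3 chk.py g .01 '[(.048,.032),(.048,.028)]'
```

```text
clock: 9.95
position: [0.4408, 0.0287, 0.0182]
tool_rot: [3.141, 0.001, 0.0]
force: [-9.4, 0.1, 54.0]
grip_width: 0.0617
finger_force: 41.0
clock: 10.45
position: [0.4414, 0.0288, 0.0182]
tool_rot: [-3.142, -0.0, 0.0]
force: [-0.1, -0.3, 0.2]
grip_width: 0.0807
finger_force: 0.0
clock: 10.95
position: [0.4404, 0.0287, 0.1192]
tool_rot: [3.141, 0.002, 0.0]
force: [0.8, 0.7, 1.6]
grip_width: 0.0855
finger_force: 0.0
clock: 11.45
position: [0.5921, 0.2305, 0.1194]
tool_rot: [-3.141, -0.0, 0.0]
force: [-0.2, -0.7, -0.2]
grip_width: 0.0856
finger_force: 0.0
top base [0.4409 0.0281] obj-base mm [-2.9  2.6]
scene base [0.4371 0.0369] obj-base mm [-33.3  31.7]
[0.5929828  0.2350234  0.11875814]
```

View pics/g.png

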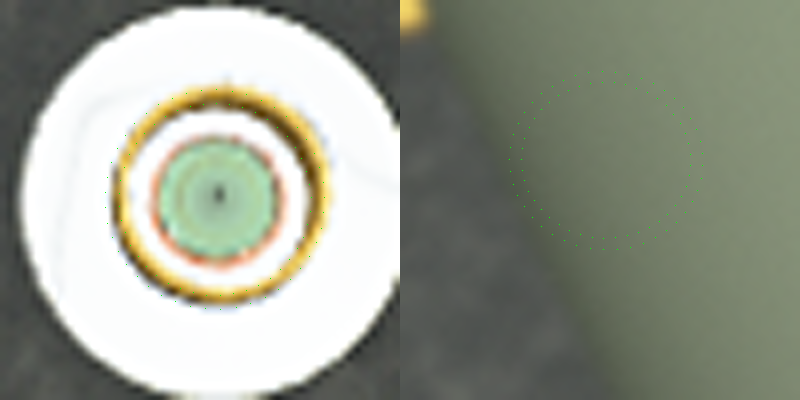

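```bash
python3 - <<'E'
from h import *
d=dict(np.load('pics/gtop.npz'))
B=fit(d,[(.01,.060)],(.441,.029),rng=.004)[0]
for cs in([(.058,.032)],[(.058,.028)]): 
  x,s=fit(d,cs,B,rng=.004); print(((x-B)*1e3).round(1),s)
hsv=cv2.cvtColor(d['pixels'],cv2.COLOR_RGB2HSV)
m=cv2.inRange(hsv,(15,110,60),(30,255,255))
u,v=proj(d,(*B,.05)).astype(int); k=np.zeros_like(m);cv2.circle(k,(int(u),int(v)),20,255,-1);m&=k
c=max(cv2.findContours(m,0,1)[0],key=cv2.contourArea); e=cv2.fitEllipse(cv2.convexHull(c)); print(e, proj(d,(*B,.058)), circ(d,*B,.058,.032)[:,0].min(),circ(d,*B,.058,.032)[:,0].max(),circ(d,*B,.058,.032)[:,1].min(),circ(d,*B,.058,.032)[:,1].max(),c[:,0].min(0),c[:,0].max(0))
E
```

```text
[-2.9  2. ] 902.8074340820312
[-5.   5.4] 797.5194702148438
((335.06170654296875, 219.90577697753906), (25.980810165405273, 27.149169921875), 40.317996978759766) [335.58821308 219.22082705] 321.8602133131182 349.2940751632103 205.58331480485467 232.99004074455607 [322 207] [348 233]
```

```bash
python3 - <<'E'
from h import *
d=dict(np.load('pics/gtop.npz'));B=fit(d,[(.01,.060)],(.441,.029),rng=.004)[0]
hsv=cv2.cvtColor(d['pixels'],cv2.COLOR_RGB2HSV)
w=((hsv[...,0]>14)&(hsv[...,0]<30)&(hsv[...,1]>90)&(hsv[...,2]>175))
v,u=np.nonzero(w); c=proj(d,(*B,.058)); k=np.hypot(u-c[0],v-c[1])<18; u,v=u[k],v[k]
P=np.array([ray(d,a,b,.058)[:2] for a,b in zip(u,v)])
from scipy.optimize import least_squares
r=least_squares(lambda p:np.hypot(*(P-p).T)-.030,B,loss='soft_l1',f_scale=.001); print(len(u),((r.x-B)*1e3).round(2),r.fun.std())
# ref: same estimator on original shield (fit said .4502,.2541)
d=dict(np.load('pics/top0.npz'));hsv=cv2.cvtColor(d['pixels'],cv2.COLOR_RGB2HSV)
w=((hsv[...,0]>14)&(hsv[...,0]<30)&(hsv[...,1]>90)&(hsv[...,2]>175))
v,u=np.nonzero(w); c=proj(d,(.4502,.2541,.048)); k=np.hypot(u-c[0],v-c[1])<18; u,v=u[k],v[k]
P=np.array([ray(d,a,b,.048)[:2] for a,b in zip(u,v)])
r=least_squares(lambda p:np.hypot(*(P-p).T)-.030,(.45,.254),loss='soft_l1',f_scale=.001);print(len(u),r.x)
E
```

```text
102 [-0.67  0.44] 0.0018013178130135581
122 [0.45025512 0.25407403]
```

The shield stands within 0.8 mm of the centre. Next the grate.

```bash
python3 -m crank '{"travel":[[2.1,1.1,0],[4.2,2.2,-1],[4.2,2.2,-4],[4.2,2.2,-6],[4.2,2.2,-7]],"turn":[[0,0,0],[0,0,0],[0,0,0],[0,0,0],[0,0,0]],"gripper":[0,0,0,0,0]}'
python3 -m crank '{"travel":[[0,0,-1.5],[0,0,-3],[0,0,-4],[0,0,-4.7],[0,0,-4.7]],"turn":[[0,0,0],[0,0,0],[0,0,0],[0,0,0],[0,0,0]],"gripper":[0,0,0,0,0]}'
python3 -m crank '{"travel":[[0,0,0],[0,0,0],[0,0,0],[0,0,0],[0,0,0]],"turn":[[0,0,0],[0,0,0],[0,0,0],[0,0,0],[0,0,0]],"gripper":[0.1,0.2,1,1,1]}' 30
python3 -m crank '{"travel":[[0,0,0],[0,0,1],[0,0,3],[0,0,6],[0,0,10]],"turn":[[0,0,0],[0,0,0],[0,0,0],[0,0,0],[0,0,0]],"gripper":[1,1,1,1,1]}'
```

```text
clock: 12.05
position: [0.6324, 0.2503, 0.0471]
tool_rot: [3.141, 0.002, 0.0]
force: [-0.7, -0.1, 0.7]
grip_width: 0.0852
finger_force: 0.0
clock: 12.55
position: [0.6329, 0.2506, 0.0004]
tool_rot: [3.141, 0.001, 0.0]
force: [0.1, 0.6, -0.7]
grip_width: 0.0855
finger_force: 0.0
clock: 13.05
position: [0.6337, 0.251, 0.0025]
tool_rot: [-3.141, -0.001, 0.0]
force: [-2.4, -1.4, 9.0]
grip_width: 0.0651
finger_force: 31.3
clock: 13.55
position: [0.6325, 0.2505, 0.1019]
tool_rot: [3.141, 0.002, 0.0]
force: [-0.0, 1.2, -0.9]
grip_width: 0.0646
finger_force: 33.6
```

```bash
python3 -m crank '{"travel":[[-2,-2.2,0],[-5,-5.8,0],[-8,-9.2,0],[-11,-12.7,0],[-14,-16.1,0]],"turn":[[0,0,0],[0,0,0],[0,0,0],[0,0,0],[0,0,0]],"gripper":[1,1,1,1,1]}'
python3 -m crank '{"travel":[[-2.5,-3,0],[-4.3,-5,0],[-5.3,-6.1,0],[-5.3,-6.1,0],[-5.3,-6.1,0]],"turn":[[0,0,0],[0,0,0],[0,0,0],[0,0,0],[0,0,0]],"gripper":[1,1,1,1,1]}'
python3 -m crank '{"travel":[[0,0,-1],[0,0,-2],[0,0,-3],[0,0,-3.5],[0,0,-3.5]],"turn":[[0,0,0],[0,0,0],[0,0,0],[0,0,0],[0,0,0]],"gripper":[1,1,1,1,1]}'
python3 - <<'E'
from h import *
d=grab('scene','sc6');print(bot.observe()['position'])
cv2.imwrite('pics/i.png',cv2.resize(tile(d,.441,.0292,.05,[(.085,.033)],s=6,w=75),(450,450)))
E
```

```text
clock: 14.05
position: [0.4921, 0.0885, 0.1022]
tool_rot: [-3.141, -0.001, 0.0]
force: [1.9, -1.1, -1.1]
grip_width: 0.0648
finger_force: 33.6
clock: 14.55
position: [0.4413, 0.0295, 0.1017]
tool_rot: [-3.141, -0.001, 0.001]
force: [0.1, -0.1, -2.3]
grip_width: 0.0652
finger_force: 33.6
clock: 15.05
position: [0.4398, 0.0289, 0.0653]
tool_rot: [3.141, 0.002, 0.001]
force: [0.3, 0.1, -0.6]
grip_width: 0.0654
finger_force: 33.6
[0.44000198 0.02878545 0.06578179]
```

View pics/i.png

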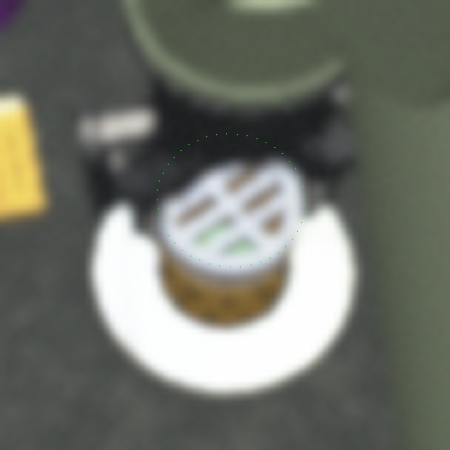

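The grate is held level above the shield, centred at crop (232,215). Lowering slowly.

```bash
python3 -m crank '{"travel":[[0,0,-0.15],[0,0,-0.3],[0,0,-0.4],[0,0,-0.5],[0,0,-0.55]],"turn":[[0,0,0],[0,0,0],[0,0,0],[0,0,0],[0,0,0]],"gripper":[1,1,1,1,1]}'
python3 -m crank '{"travel":[[0,0,-0.03],[0,0,-0.06],[0,0,-0.1],[0,0,-0.1],[0,0,-0.1]],"turn":[[0,0,0],[0,0,0],[0,0,0],[0,0,0],[0,0,0]],"gripper":[1,1,1,1,1]}'
```

```text
clock: 15.6
position: [0.4403, 0.0288, 0.0608]
tool_rot: [-3.142, -0.0, 0.0]
force: [-0.1, -0.0, -1.2]
grip_width: 0.0646
finger_force: 33.6
clock: 16.1
position: [0.4404, 0.0288, 0.0603]
tool_rot: [-3.142, -0.0, 0.0]
force: [-4.2, 0.1, 15.7]
grip_width: 0.065
finger_force: 35.1
```

```bash
python3 -m crank '{"travel":[[0,0,0],[0,0,0],[0,0,0],[0,0,0],[0,0,0.5]],"turn":[[0,0,0],[0,0,0],[0,0,0],[0,0,0],[0,0,0]],"gripper":[0.1,0,0,0,0]}'
python3 -m crank '{"travel":[[0,0,1.5],[0,0,4],[0,0,7],[2,2,8],[4,5,8]],"turn":[[0,0,0],[0,0,0],[0,0,0],[0,0,0],[0,0,0]],"gripper":[0,0,0,0,0]}'
python3 -m crank '{"travel":[[3,4,0],[6,8,0],[9,12,0],[11,15,0],[11,15,0]],"turn":[[0,0,0],[0,0,0],[0,0,0],[0,0,0],[0,0,0]],"gripper":[0,0,0,0,0]}'
python3 - <<'E'
from h import *
d=grab('top','gr');B=np.array([.4409,.0281])
im=d['pixels'];c=proj(d,(*B,.078)).astype(int)
x,s=fit(d,[(.078,.033)],B,rng=.005);print('top',((x-B)*1e3).round(1),s,'ref',fit(dict(np.load('pics/top0.npz')),M['grate'],(.633,.2505))[0])
cv2.imwrite('pics/j.png',cv2.resize(tile(d,*x,.05,[(.078,.033)],s=10,w=41),(420,420)));print(bot.observe()['position'])
E
```

```text
clock: 16.6
position: [0.4399, 0.0287, 0.0645]
tool_rot: [3.141, 0.001, 0.0]
force: [-0.1, -0.4, 0.7]
grip_width: 0.0853
finger_force: 0.0
clock: 17.1
position: [0.4817, 0.0782, 0.1472]
tool_rot: [-3.141, -0.003, -0.003]
force: [0.5, -0.1, 0.2]
grip_width: 0.0854
finger_force: 0.0
clock: 17.6
position: [0.5912, 0.2336, 0.1445]
tool_rot: [-3.139, -0.0, 0.004]
force: [-1.4, 0.2, -0.1]
grip_width: 0.0857
finger_force: 0.0
top [-4.1  2.6] 411.318115234375 ref [0.63325766 0.25052321]
[0.59026841 0.23082806 0.1443765 ]
```

View pics/j.png

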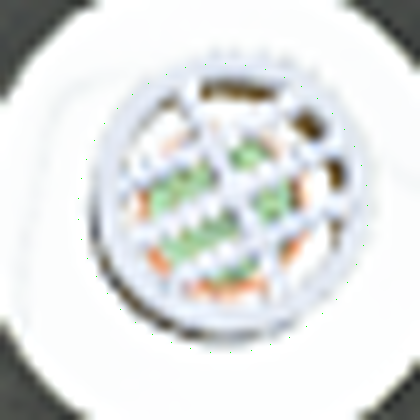

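The grate lies flat on the shield; the fit latched on the dark shield wall, so I measure it by its lavender colour instead.

```bash
python3 - <<'E'
from h import *
def meas(f,p,z,r):
    d=dict(np.load(f));im=d['pixels'].astype(int);m=((im[...,2]-im[...,0]>7)&(im[...,2]>140)).astype(np.uint8)
    c=proj(d,(*p,z));k=np.zeros_like(m);cv2.circle(k,tuple(int(round(a)) for a in c),20,1,-1);m&=k
    C=max(cv2.findContours(m,0,1)[0],key=cv2.contourArea);h=cv2.convexHull(C);(u,v),ax,_=cv2.fitEllipse(h)
    print(f,(u,v),ax,'bbox',C[:,0].min(0),C[:,0].max(0),'pred',c.round(1),circ(d,*p,z,r).min(0).round(1),circ(d,*p,z,r).max(0).round(1),'xy',ray(d,u,v,z)[:2].round(4))
meas('pics/top0.npz',(.6333,.2505),.02,.033)
meas('pics/gr.npz',(.4409,.0281),.078,.033)
E
```

```text
pics/top0.npz (246.63685607910156, 141.08517456054688) (25.406307220458984, 26.016359329223633) bbox [234 129] [259 154] pred [246.8 141.2] [233.4 128.3] [260.1 154.1] xy [0.6335 0.2509]
pics/gr.npz (335.3973388671875, 219.35655212402344) (27.63884162902832, 29.94495964050293) bbox [322 205] [349 234] pred [336.1 218.5] [321.6 204.1] [350.5 233. ] xy [0.439  0.0296]
```

The right and top edges put the grate within about 1 mm; the rest is side wall showing. Now the pot.

```bash
python3 -m crank '{"travel":[[0.9,-4.5,0],[1.8,-9,0],[2.7,-13.5,0],[3.6,-18,0],[3.6,-21.5,0]],"turn":[[0,0,0],[0,0,0],[0,0,0],[0,0,0],[0,0,0]],"gripper":[0,0,0,0,0]}'
python3 -m crank '{"travel":[[0,0,0],[0,0,-2],[0,0,-5],[0,0,-7],[0,0,-8]],"turn":[[0,0,0],[0,0,0],[0,0,0],[0,0,0],[0,0,0]],"gripper":[0,0,0,0,0]}'
python3 -m crank '{"travel":[[0,0,-1.5],[0,0,-3],[0,0,-4.5],[0,0,-5.2],[0,0,-5.2]],"turn":[[0,0,0],[0,0,0],[0,0,0],[0,0,0],[0,0,0]],"gripper":[0,0,0,0,0]}'
python3 -m crank '{"travel":[[0,0,0],[0,0,0],[0,0,0],[0,0,0],[0,0,0]],"turn":[[0,0,0],[0,0,0],[0,0,0],[0,0,0],[0,0,0]],"gripper":[0.1,0.2,0.3,1,1]}' 30
python3 -m crank '{"travel":[[0,0,0],[0,0,0],[0,0,0.5],[0,0,1.5],[0,0,3]],"turn":[[0,0,0],[0,0,0],[0,0,0],[0,0,0],[0,0,0]],"gripper":[1,1,1,1,1]}'
python3 - <<'E'
from h import *
d=grab('scene','sc7');print(bot.observe()['position'])
cv2.imwrite('pics/k.png',cv2.resize(tile(d,.626,.014,.05,[(.08,.030),(.03,.025)],s=6,w=75),(450,450)))
E
```

```text
clock: 18.15
position: [0.6261, 0.0094, 0.1452]
tool_rot: [3.14, -0.0, -0.003]
force: [-0.3, -0.3, 0.6]
grip_width: 0.0855
finger_force: 0.0
clock: 18.65
position: [0.6249, 0.0134, 0.0634]
tool_rot: [3.141, 0.002, -0.0]
force: [0.9, -0.8, -0.3]
grip_width: 0.0852
finger_force: 0.0
clock: 19.15
position: [0.6257, 0.0137, 0.0117]
tool_rot: [3.141, 0.002, 0.0]
force: [1.0, 0.1, 0.4]
grip_width: 0.0857
finger_force: 0.0
clock: 19.65
position: [0.6267, 0.0137, 0.0138]
tool_rot: [-3.142, -0.001, 0.0]
force: [-2.5, -0.2, 10.2]
grip_width: 0.0585
finger_force: 30.2
clock: 20.15
position: [0.6259, 0.0138, 0.0434]
tool_rot: [3.142, 0.001, 0.0]
force: [-0.2, -0.4, -0.3]
grip_width: 0.0583
finger_force: 32.5
[0.62740589 0.01378675 0.04630542]
```

View pics/k.png

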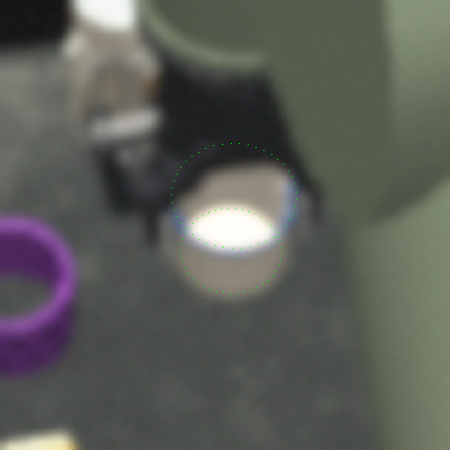

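The pot hangs upright and matches its predicted outline (rim around (233,200) in the crop). Carrying it over.

```bash
python3 -m crank '{"travel":[[0,0,3],[0,0,7],[-2,0.2,9],[-6,0.6,9],[-10,1,9]],"turn":[[0,0,0],[0,0,0],[0,0,0],[0,0,0],[0,0,0]],"gripper":[1,1,1,1,1]}'
python3 -m crank '{"travel":[[-4,0.3,0],[-7,0.5,0],[-8.6,0.5,0],[-8.6,0.5,0],[-8.6,0.5,0]],"turn":[[0,0,0],[0,0,0],[0,0,0],[0,0,0],[0,0,0]],"gripper":[1,1,1,1,1]}'
python3 -m crank '{"travel":[[0,0,-1],[0,0,-2],[0,0,-3],[0,0,-3.5],[0,0,-3.5]],"turn":[[0,0,0],[0,0,0],[0,0,0],[0,0,0],[0,0,0]],"gripper":[1,1,1,1,1]}'
python3 - <<'E'
from h import *
d=grab('scene','sc8');print(bot.observe()['position'],bot.observe()['tool_rot'])
cv2.imwrite('pics/l.png',cv2.resize(tile(d,.441,.0290,.08,[(.084+.05,.030),(.078,.033)],s=6,w=75),(450,450)))
E
```

```text
clock: 20.7
position: [0.5255, 0.0238, 0.1341]
tool_rot: [-3.141, -0.002, -0.0]
force: [0.5, 0.9, -1.7]
grip_width: 0.0582
finger_force: 33.0
clock: 21.2
position: [0.4411, 0.0289, 0.1336]
tool_rot: [-3.141, -0.002, 0.0]
force: [-0.1, 1.0, -0.7]
grip_width: 0.0583
finger_force: 33.0
clock: 21.7
position: [0.4398, 0.0287, 0.0967]
tool_rot: [3.141, 0.002, 0.0]
force: [1.0, -0.0, -0.6]
grip_width: 0.0583
finger_force: 33.0
[0.4400473  0.0287233  0.09727755] [3.14142597e+00 1.11722937e-03 2.89062843e-04]
```

View pics/l.png

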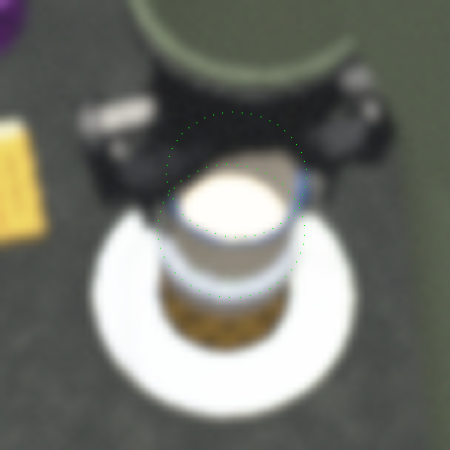

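The pot is level and centred just above the grate. Lowering.

```bash
python3 -m crank '{"travel":[[0,0,-0.15],[0,0,-0.3],[0,0,-0.4],[0,0,-0.5],[0,0,-0.5]],"turn":[[0,0,0],[0,0,0],[0,0,0],[0,0,0],[0,0,0]],"gripper":[1,1,1,1,1]}'
python3 -m crank '{"travel":[[0,0,-0.03],[0,0,-0.06],[0,0,-0.1],[0,0,-0.1],[0,0,-0.1]],"turn":[[0,0,0],[0,0,0],[0,0,0],[0,0,0],[0,0,0]],"gripper":[1,1,1,1,1]}'
```

```text
clock: 22.25
position: [0.4403, 0.0288, 0.0928]
tool_rot: [-3.142, -0.0, 0.0]
force: [0.9, -0.2, -1.5]
grip_width: 0.0583
finger_force: 33.0
clock: 22.75
position: [0.4403, 0.0288, 0.0918]
tool_rot: [-3.142, -0.0, 0.0]
force: [0.5, -0.7, 0.9]
grip_width: 0.0582
finger_force: 33.1
```

```bash
python3 -m crank '{"travel":[[0,0,-0.02],[0,0,-0.04],[0,0,-0.06],[0,0,-0.06],[0,0,-0.06]],"turn":[[0,0,0],[0,0,0],[0,0,0],[0,0,0],[0,0,0]],"gripper":[1,1,1,1,1]}'
```

```text
clock: 23.25
position: [0.4405, 0.0288, 0.0917]
tool_rot: [-3.142, -0.001, 0.0]
force: [-3.3, -0.4, 14.8]
grip_width: 0.0584
finger_force: 33.8
```

```bash
python3 -m crank '{"travel":[[0,0,0],[0,0,0],[0,0,0],[0,0,0],[0,0,0.5]],"turn":[[0,0,0],[0,0,0],[0,0,0],[0,0,0],[0,0,0]],"gripper":[0.1,0,0,0,0]}'
python3 -m crank '{"travel":[[0,0,1.5],[0,0,4],[0,0,7],[0,0,8],[3,-3,8]],"turn":[[0,0,0],[0,0,0],[0,0,0],[0,0,0],[0,0,0]],"gripper":[0,0,0,0,0]}'
python3 -m crank '{"travel":[[3,-4,0],[6,-8,0],[9,-12,0],[12,-16,0],[15,-20,0]],"turn":[[0,0,0],[0,0,0],[0,0,0],[0,0,0],[0,0,0]],"gripper":[0,0,0,0,0]}'
python3 -m crank '{"travel":[[1.2,-4.9,0],[1.2,-4.9,0],[1.2,-4.9,0],[1.2,-4.9,-2],[1.2,-4.9,-4]],"turn":[[0,0,0],[0,0,0],[0,0,0],[0,0,0],[0,0,0]],"gripper":[0,0,0,0,0]}'
python3 - <<'E'
from h import *
T=[]
for n in('top','scene'):
    d=grab(n,'pot'+n); T.append(cv2.resize(tile(d,.441,.029,.1,[(.128,.030)],s=8,w=59),(400,400)))
    print(n,fit(d,[(.128,.03)],(.441,.0285),rng=.006))
cv2.imwrite('pics/o.png',np.hstack(T));print(bot.observe()['position'])
E
```

```text
clock: 23.75
position: [0.4399, 0.0287, 0.0959]
tool_rot: [3.141, 0.001, 0.0]
force: [-1.0, -0.1, 0.1]
grip_width: 0.0855
finger_force: 0.0
clock: 24.25
position: [0.4695, 0.0014, 0.1781]
tool_rot: [-3.14, -0.002, 0.005]
force: [1.3, 1.2, 0.4]
grip_width: 0.0853
finger_force: 0.0
clock: 24.75
position: [0.621, -0.203, 0.176]
tool_rot: [-3.141, 0.0, 0.0]
force: [-0.2, 1.5, -0.3]
grip_width: 0.0853
finger_force: 0.0
clock: 25.25
position: [0.6325, -0.2487, 0.1362]
tool_rot: [-3.141, -0.001, 0.002]
force: [0.0, 0.1, -0.7]
grip_width: 0.0852
finger_force: 0.0
top (array([0.43684656, 0.02927551]), np.float64(625.75537109375))
scene (array([0.43985977, 0.03034348]), np.float64(530.3875732421875))
[ 0.63104378 -0.24814485  0.1339005 ]
```

View pics/o.png

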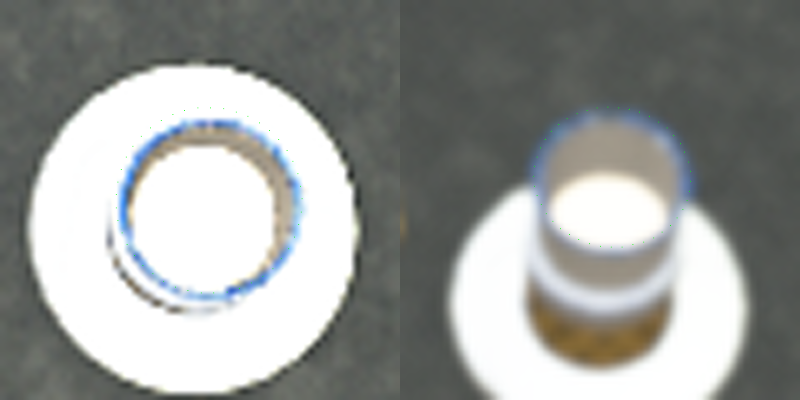

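Both views show the pot upright on the stack. The outline fits differ (−4 against −1 mm in x), so I measure the blue rim itself.

```bash
python3 - <<'E'
from h import *
from scipy.optimize import least_squares
def rim(f,p,z):
    d=dict(np.load(f));im=d['pixels'].astype(int);w=np.clip(im[...,2]-im[...,0]-20,0,None)
    v,u=np.nonzero(w);c=proj(d,(*p,z));k=np.hypot(u-c[0],v-c[1])<21;u,v=u[k],v[k]
    P=np.array([ray(d,a,b,z)[:2] for a,b in zip(u,v)]);W=np.sqrt(w[v,u]/w[v,u].mean())
    r=least_squares(lambda q:W*(np.hypot(*(P-q[:2]).T)-q[2]),[*p,.029],loss='soft_l1',f_scale=.001)
    print(f,len(u),r.x.round(4))
rim('pics/top0.npz',(.6265,.0132),.05);rim('pics/scene0.npz',(.625,.0144),.05)
rim('pics/pottop.npz',(.44,.029),.128);rim('pics/potscene.npz',(.44,.029),.128)
for n in('top','scene'): print(n,fit(dict(np.load(f'pics/pot{n}.npz')),[(.01,.06)],(.441,.029),rng=.004)[0])
E
```

```text
pics/top0.npz 115 [0.6249 0.013  0.0289]
pics/scene0.npz 83 [0.6253 0.0145 0.0295]
pics/pottop.npz 121 [0.4383 0.0285 0.0283]
pics/potscene.npz 106 [0.4396 0.0297 0.0291]
top [0.44089402 0.02830607]
scene [0.43943071 0.03007341]
```

The pot stands about 2 mm short of centre in x and true in y, which is good. Now the lid, by its knob.

```bash
python3 -m crank '{"travel":[[0.05,0,-2],[0.05,0,-5],[0.05,0,-7],[0.05,0,-9],[0.05,0,-9]],"turn":[[0,0,0],[0,0,0],[0,0,0],[0,0,0],[0,0,0]],"gripper":[0,0,0,0,0]}'
python3 -m crank '{"travel":[[0,0,-1],[0,0,-2],[0,0,-3],[0,0,-3.4],[0,0,-3.4]],"turn":[[0,0,0],[0,0,0],[0,0,0],[0,0,0],[0,0,0]],"gripper":[0.2,0.4,0.4,0.4,0.5]}' 30
python3 -m crank '{"travel":[[0,0,0],[0,0,0],[0,0,0],[0,0,0],[0,0,0]],"turn":[[0,0,0],[0,0,0],[0,0,0],[0,0,0],[0,0,0]],"gripper":[0.6,0.7,1,1,1]}' 30
python3 -m crank '{"travel":[[0,0,0],[0,0,0],[0,0,1],[0,0,3],[0,0,6]],"turn":[[0,0,0],[0,0,0],[0,0,0],[0,0,0],[0,0,0]],"gripper":[1,1,1,1,1]}'
python3 -m crank '{"travel":[[0,0,4],[0,0,8],[0,0,9],[-1,0,9],[-1.3,2,9]],"turn":[[0,0,0],[0,0,0],[0,0,0],[0,0,0],[0,0,0]],"gripper":[1,1,1,1,1]}'
```

```text
clock: 25.85
position: [0.6318, -0.2488, 0.0448]
tool_rot: [-3.14, 0.003, 0.001]
force: [0.6, 1.1, 0.3]
grip_width: 0.0851
finger_force: 0.0
clock: 26.35
position: [0.6325, -0.2501, 0.0115]
tool_rot: [-3.141, 0.001, 0.0]
force: [0.3, -0.7, 0.0]
grip_width: 0.0429
finger_force: 0.0
clock: 26.85
position: [0.633, -0.2503, 0.0127]
tool_rot: [3.141, -0.001, 0.0]
force: [-1.0, 1.4, 6.6]
grip_width: 0.0166
finger_force: 29.4
clock: 27.35
position: [0.6319, -0.2499, 0.0721]
tool_rot: [-3.141, 0.002, 0.0]
force: [-0.7, -0.3, -0.2]
grip_width: 0.0165
finger_force: 29.4
clock: 27.85
position: [0.6174, -0.2327, 0.1613]
tool_rot: [3.14, 0.002, -0.003]
force: [0.8, -0.1, -1.3]
grip_width: 0.0163
finger_force: 29.5
```

```bash
python3 -m crank '{"travel":[[-2.5,3.6,0],[-5,7.2,0],[-7.5,10.8,0],[-10,14.4,0],[-12.5,18,0]],"turn":[[0,0,0],[0,0,0],[0,0,0],[0,0,0],[0,0,0]],"gripper":[1,1,1,1,1]}'
python3 -m crank '{"travel":[[-2.5,3.6,0],[-4.5,6.5,0],[-5.5,7.9,0],[-5.5,7.9,0],[-5.5,7.9,0]],"turn":[[0,0,0],[0,0,0],[0,0,0],[0,0,0],[0,0,0]],"gripper":[1,1,1,1,1]}'
python3 -m crank '{"travel":[[0,0,-0.5],[0,0,-1],[0,0,-1.2],[0,0,-1.2],[0,0,-1.2]],"turn":[[0,0,0],[0,0,0],[0,0,0],[0,0,0],[0,0,0]],"gripper":[1,1,1,1,1]}'
python3 - <<'E'
from h import *
d=grab('scene','sc9');print(bot.observe()['position'],bot.observe()['tool_rot'])
cv2.imwrite('pics/p.png',cv2.resize(tile(d,.4393,.0290,.1,[(.138+.008,.032)],s=6,w=75),(450,450)))
E
```

```text
clock: 28.35
position: [0.4919, -0.0487, 0.1609]
tool_rot: [-3.141, 0.002, 0.0]
force: [1.1, 0.7, -0.4]
grip_width: 0.0166
finger_force: 29.5
clock: 28.85
position: [0.4389, 0.0286, 0.1615]
tool_rot: [3.141, 0.001, 0.001]
force: [-0.4, -0.3, -1.0]
grip_width: 0.0165
finger_force: 29.5
clock: 29.35
position: [0.4398, 0.0286, 0.1501]
tool_rot: [3.142, 0.0, -0.0]
force: [-0.2, 0.1, -1.4]
grip_width: 0.0167
finger_force: 29.5
[0.43982489 0.02867123 0.15019389] [-3.14157333e+00  4.11845355e-05  5.49463715e-05]
```

View pics/p.png

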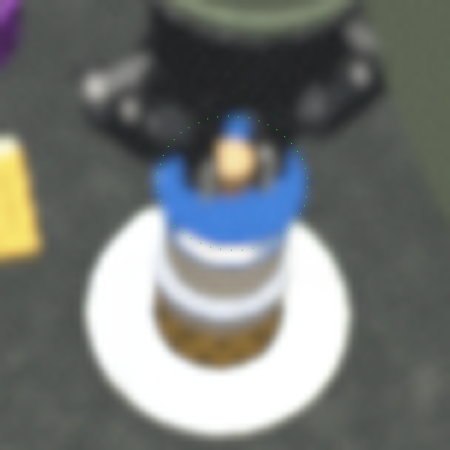

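The lid is held level and centred over the pot at crop (232,190). Lowering.

```bash
python3 -m crank '{"travel":[[0,0,-0.3],[0,0,-0.6],[0,0,-0.9],[0,0,-1.1],[0,0,-1.15]],"turn":[[0,0,0],[0,0,0],[0,0,0],[0,0,0],[0,0,0]],"gripper":[1,1,1,1,1]}'
python3 -m crank '{"travel":[[0,0,-0.04],[0,0,-0.08],[0,0,-0.12],[0,0,-0.12],[0,0,-0.12]],"turn":[[0,0,0],[0,0,0],[0,0,0],[0,0,0],[0,0,0]],"gripper":[1,1,1,1,1]}'
```

```text
clock: 29.9
position: [0.4396, 0.0287, 0.1384]
tool_rot: [3.142, 0.0, 0.0]
force: [-0.4, -0.6, -0.0]
grip_width: 0.0168
finger_force: 29.5
clock: 30.4
position: [0.4398, 0.0288, 0.1375]
tool_rot: [-3.142, -0.0, 0.0]
force: [0.5, 0.0, -0.5]
grip_width: 0.0168
finger_force: 29.5
```

```bash
python3 -m crank '{"travel":[[0,0,-0.03],[0,0,-0.06],[0,0,-0.09],[0,0,-0.09],[0,0,-0.09]],"turn":[[0,0,0],[0,0,0],[0,0,0],[0,0,0],[0,0,0]],"gripper":[1,1,1,1,1]}'
```

```text
clock: 30.9
position: [0.4399, 0.0288, 0.1367]
tool_rot: [-3.142, -0.0, 0.0]
force: [-0.5, 0.1, 5.5]
grip_width: 0.0167
finger_force: 30.0
```

Contact came at the expected seating height. Releasing and retreating.

```bash
python3 -m crank '{"travel":[[0,0,0],[0,0,0],[0,0,0],[0,0,0],[0,0,0]],"turn":[[0,0,0],[0,0,0],[0,0,0],[0,0,0],[0,0,0]],"gripper":[0.8,0.6,0.4,0.3,0.3]}'
python3 -m crank '{"travel":[[0,0,1.5],[0,0,4],[0,0,7],[0,0,8],[2,-3,8]],"turn":[[0,0,0],[0,0,0],[0,0,0],[0,0,0],[0,0,0]],"gripper":[0.3,0.3,0.3,0.3,0.3]}'
python3 -m crank '{"travel":[[3,-4,0],[6,-8,0],[9,-12,0],[12,-16,0],[15,-20,0]],"turn":[[0,0,0],[0,0,0],[0,0,0],[0,0,0],[0,0,0]],"gripper":[0,0,0,0,0]}'
python3 -m crank '{"travel":[[0,0,0],[0,0,0],[0,0,0],[0,0,0],[0,0,0]],"turn":[[0,0,0],[0,0,0],[0,0,0],[0,0,0],[0,0,0]],"gripper":[0,0,0,0,0]}'
python3 - <<'E'
from h import *
T=[]
for n in('top','scene'):
    d=grab(n,'end'+n); T.append(cv2.resize(tile(d,.441,.029,.1,[],s=8,w=59),(400,400)))
    print(n,fit(d,[(.132,.032)],(.4395,.029),rng=.005))
    a=dict(np.load(f'pics/{n}0.npz'))['pixels'].astype(int)
    for k,p in(('tin',(.45,.40)),('match',(.515,.12)),('screw',(.52,-.13))):
        u,v=proj(d,(*p,.02)).astype(int); print(k,abs(a-d['pixels'])[v-25:v+25,u-25:u+25].mean().round(2))
cv2.imwrite('pics/q.png',np.hstack(T))
E
```

```text
clock: 31.4
position: [0.4398, 0.0288, 0.1365]
tool_rot: [-3.142, 0.0, 0.0]
force: [0.5, -0.4, 0.0]
grip_width: 0.06
finger_force: 0.0
clock: 31.9
position: [0.4596, 0.0013, 0.2181]
tool_rot: [-3.14, -0.002, 0.005]
force: [0.3, -0.5, -1.4]
grip_width: 0.06
finger_force: 0.0
clock: 32.4
position: [0.6106, -0.203, 0.216]
tool_rot: [-3.141, 0.0, 0.0]
force: [0.5, 1.2, 0.8]
grip_width: 0.0857
finger_force: 0.0
clock: 32.9
position: [0.6097, -0.2003, 0.217]
tool_rot: [-3.141, -0.0, 0.001]
force: [0.1, -0.8, -0.2]
grip_width: 0.0856
finger_force: 0.0
top (array([0.43945376, 0.02889384]), np.float64(735.5897216796875))
tin 27.51
match 23.8
screw 23.45
scene (array([0.43941231, 0.03038887]), np.float64(476.7962951660156))
tin 0.85
match 0.85
screw 1.15
```

View pics/q.png

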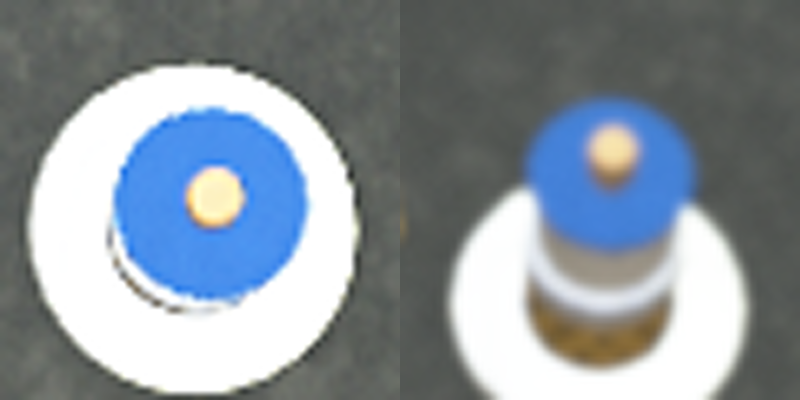

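The final view shows the lid level and flush on the upright pot, centred at about (.4394, .029) in both cameras. The tin, matchbox and screwdriver are unchanged in the scene camera; the top camera's patch differences were larger (about 25) and I did not trace why.

```bash
python3 -c "
from workcell import bot
print(bot.job_done())"
```

```text
the job is handed in; nothing more can be done
None
```

The warmer is built in the order asked and handed in at about 33 s: tea light, shield and grate within about 1 mm of centre, the pot and lid about 1.5–2 mm off in x, and the tin, matchbox and screwdriver unmoved in the scene camera (the top-camera comparison was inconclusive); setting the shield down peaked at 54 N at the wrist.

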